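# Shut the ball drawer and turn the prize-draw dish to the customer

## Task

The prize-draw ball has been drawn, so first push the drawer of the ball unit fully shut. Then take the dish by its bridge handle, lift it straight up about 8 cm off its stand and only then turn it a quarter turn clockwise (seen from above), so that its blue lip points the same way as the blue pointer on the stand; keep the dish level and the loose ball in the middle, do not touch the ball, leave the other things on the counter where they are, and finish while holding the dish still in the air above its stand.

Things in the scene. Friction and masses are not known exactly. Their poses are not given: they have to be found in the camera images.
- unit: Fixed wooden drawer unit on the counter, 180 (x) x 220 (y) x 110 mm tall. Origin at the centre of its underside; its own +x points from the drawer front to its back, so the drawer opens towards its own -x and is shut by pushing towards its own +x.
- unit_drawer0 (a joint): Opening of the unit's only drawer in m: 0 is shut, it starts partly open (about 0.045 to 0.085). It slides with light friction and stays where it is left.
- unit_drawer0_handle (a point): Middle of the drawer's horizontal steel bar handle (along the unit's y, 35 mm out from the white drawer front). Moves with the drawer. Its axes are of no use: take directions from the unit.
- stand: Fixed round white stand, 124 mm wide at the foot, 92 mm at its flat top 30 mm up. Origin at the centre of its underside. A flat blue pointer (6 mm high, 22 mm wide) runs out along its own +x to 130 mm from the centre; its z is up.
- dish_grip (a point): Middle of the loose dish's bridge handle, the place to hold: a pale wooden bar along the dish's y, 12 mm wide, 14 mm tall, 160 mm long, its middle 111 mm above the dish's underside and 68 mm above the ball's top; a thin post at each end. Axes are the dish's: +x towards the blue lip, z up. It starts with +x roughly along the stand's +y.
- dish_well (a point): Centre of the inner floor of the aluminium dish (156 mm wide, 26 mm deep, about 0.25 kg), 7 mm above its underside, so 37 mm above the counter while it is on the stand. The floor is flat for about 30 mm around it, then slopes up to the rim. Axes as dish_grip.
- dish_lip (a point): Outer part of the blue lip on the dish's rim, 95 mm from the dish centre along its own +x, 26 mm above the underside.
- ball_center (a point): Centre of the loose orange ball, 36 mm in diameter, 40 g, lying in the middle of the dish and free to roll. Its axes turn with it.
- stamp: Bystander, to be left where it is: wooden hand stamp, upright, 40 mm wide, 70 mm tall. Origin at the centre of its underside.
- mug: Bystander, to be left where it is: blue ceramic mug, 76 mm wide, 90 mm tall. Origin at the centre of its underside.
- coinroll: Bystander, to be left where it is: paper-wrapped coin roll standing upright, 25 mm wide, 60 mm tall. Origin at the centre of its underside.
- stapler: Bystander, to be left where it is: red stapler, 130 x 35 mm, 43 mm tall. Origin at the centre of its underside.
- pencup: Bystander, to be left where it is: dark steel pen cup, 72 mm wide, 95 mm tall, its pens reaching 150 mm. Origin at the centre of its underside.
Not all that is in view belongs to the job. What is shaped like the part that bears dish_grip but purple is not meant.

How it is judged:
On the way, in this order (a step that is already met when the one before it is completed fails the run):
1. the drawer is pushed shut while the dish still stands on its stand (value of joint unit_drawer0 below 0.006 m and height (world z) of dish_well below 0.045 m), for 0.2 s.
2. the dish is lifted clear of the stand by its handle, level, ball in the middle, not yet turned (height (world z) of dish_well above 0.067 m and angle between dish_grip's own z axis and vertical below 0.12 rad and horizontal distance between ball_center and dish_well below 0.025 m and contact force between dish and the fingers above 1 N and angle between the x axis of dish_grip and the y axis of stand, either way round below 0.6 rad and y of dish_lip in the frame of stand above 0.03 m), for 0.1 s.
At the end, for the whole second after the job is handed in: Drawer shut (6 mm). Dish held in the gripper, still, 3 to 15 cm above its place and within 50 mm of the stand's centre, level within 0.12 rad, blue lip along the blue pointer within 0.17 rad, ball within 25 mm of the dish centre; other things not moved over 30 mm (height (world z) of dish_well between 0.067 and 0.19 m and angle between dish_grip's own z axis and vertical below 0.12 rad and horizontal distance between ball_center and dish_well below 0.025 m and contact force between dish and the fingers above 1 N and value of joint unit_drawer0 below 0.006 m and angle between the x axis of dish_grip and the x axis of stand, either way round below 0.17 rad and x of dish_lip in the frame of stand above 0.03 m and horizontal distance between dish_well and stand below 0.05 m and linear speed of dish below 0.03 m/s and contact force between dish and stand below 0.1 N); the arm keeps its last pose, push and grip.
It fails at once if the ball runs to the rim of the dish or out of it (more than 42 mm from the centre) (horizontal distance between ball_center and dish_well above 0.042 m).
It fails at once if the dish is tipped by more than 0.25 rad (angle between dish_grip's own z axis and vertical above 0.25 rad).
It fails at once if the gripper touches the ball (contact force between ball and the fingers above 0.2 N).
It fails at once if another thing on the counter is moved by more than 30 mm (distance of any of stamp, mug, coinroll, stapler, pencup from where it was at the start of the episode above 0.03 m).
It also fails if it takes over 58 s, if anything falls off the work surface, if the arm or the gripper's body presses on something with over 40 N, if the wrist force passes 120 N, or if a joint passes its speed limit or range.

## Robot

A 6-joint arm with a two-finger parallel gripper is mounted at the origin on the work surface. World frame = base frame: x ahead of the robot, y to its left, z up, the work surface at z = 0. Lengths are in m, angles in rad, forces in N, time in s.
With the tool pointing down it reaches from about 0.375 to 0.9 m from the base axis. Payload 3.1 kg.
Tool frame: the origin (TCP) lies on the centre line of the jaws, within the pads' length; the fingertips stand bot.tips_ahead ahead of it and the grasp point (between the pads) is the TCP (bot.tips_ahead is the distance from the TCP to the fingertips, in m); z points along the fingers, y is the direction in which the jaws open and shut (so a half turn about z gives the same grasp; the last joint's range is limited). The gripper opens to 85 mm and grips with 20 to 120 N. Pads are 22 mm wide; open, the fingers measure 114 mm over their backs; the gripper's body (76 mm by 85 mm) begins 54 mm behind the grasp point. The pads swing forward as they close: fully open they stand 13 mm farther back than shut.
Start: joints at [-1.308, 0.527, 1.433, -0, 1.181, -0.178], TCP at [0.267, -0.565, 0.25] pointing down, gripper open.
Joint ranges: [-3.08, 3.08], [-0.75, 2.2], [0.22, 2.44], [-1.43, 4.57], [0, 2.65], [-2.85, 2.85]. Speed limits (rad/s): [2.79, 2.79, 3.14, 3.14, 3.14, 3.14].

## Interface

Orientations are given as a unit quaternion [x, y, z, w].
In Python, from bench import bot, viewer, finder gives the robot as it stands.
- The arm moves only by the tool apply_moves, never from a script. Its argument "increments" is a list of rows, each a list of 7 numbers: the turn, a rotation vector about the tool's x, y, z in rad, then the shift along the tool's x, y, z in mm, then the opening, from 0 (shut) to 1 (fully open). In form: [[wx, wy, wz, tx, ty, tz, grip], ...]. A call has exactly 8 rows; each row shifts and turns the pose as measured when the row begins, along the tool's axes as they then stand; what a row does not reach is not made up. A row lasts 1/12 s, in which the tool goes at most 41.7 mm and 7.16 degrees, less where a joint would pass 70% of its speed; a pose out of reach is approached as far as the arm can. A call with a gripper value outside its range is refused whole. The fingers move at their own pace and stop on an object; the grip force is fixed at half the most. Time passes only in rows, so rows that do not move let the fingers close, or fill a call up. It gives the time, the measured TCP pose, the force and the opening at its end, in the units of the state.
- bot.get_state(): the state, without advancing time (a new reading comes with each control period).
- viewer.capture(name): name is "scene" or "top" or "wrist"; returns the picture (400x640x3 uint8, red, green, blue); there is no depth.
- viewer.calibration(name): a dict with "mtx" (3x3 intrinsics, pixels), "D" ([k1, k2, p1, p2, k3] as OpenCV has them; the pictures are not rectified), "extrinsics" (4x4, takes a point from world to camera coordinates); the wrist camera has in their place "tool_from_camera" (4x4, takes a point from camera to tool coordinates, whose origin is the TCP and whose axes are the flange's). Camera axes: x right, y down, z forward; pixel columns grow to the right and rows downward; lengths in m; the calibration is good to about 2 mm. A picture is of the moment at which its call begins: read the wrist's pose just before it. calibration takes no time and is no camera call.
- bot.finish_job(): hands the job in, once; it reports no verdict.
Trained networks look in the newest picture that a camera, given by its name, has taken for a name from the list of things; names that differ only in an ending like _2 or _b are one class to them, and where a whole thing is asked for, a point or a joint stands for the part that bears it (a point fixed in the world has none). Each returns a list of dicts, best first, with "confidence" (0 to 1); they miss things now and then, are a little off and sometimes report something else, mostly with a low value. They report only what shows in the picture. A call takes as long as a camera call. They do not tell look-alikes from the thing itself.
- finder.masks_of(camera, target): "mask" (400x640 bool, what is visible of it) and "location" ([column, row] in pixels, amid what is visible of it).
The state is a dict: "time": time; "joint_positions": joint angles; "qd": joint speeds; "joint_efforts": joint torques, N m; "eef_pos": TCP position; "tcp_rot": TCP orientation; "force": force on the tool from outside, world axes, zero at the start; "wrist_torque": the same for the moment, N m; "grip_width": finger opening in m.
Only numpy, scipy, OpenCV 4.12 (cv2) and the standard library are available. Lean on these libraries where they do the work, as an engineer would, in place of code of your own. Each camera call takes 0.05 s, during which the arm holds its last target. There are 200 camera calls.

## Working session

There is one attempt and no reset: what is moved stays moved. The work goes in short steps, Python scripts to look and compute and a tool call to move; the robot and the scene stay as the last step left them, time stands still between calls to the robot, and variables do not carry over. Pictures are saved under pics/ and viewed, about 8 in all and at most 12, crops included, and the job is handed in when it is done.

Besides the shell and the picture viewer there is one more tool, called after "Emit:" in YAML: its name, and indented under it one key for each argument. apply_moves: Moves the arm, as the interface text tells. Its arguments: {"type":"object","properties":{"increments":{"type":"array"}},"required":["increments"]}

```bash
mkdir -p pics
cat > h.py <<'E'
import numpy as np, cv2
from bench import bot, viewer, finder
from scipy.spatial.transform import Rotation as R
def cap(n,f=None):
    im=viewer.capture(n)
    if f: cv2.imwrite(f,im[:,:,::-1])
    return im
def ray(n,uv,z,pose=None):
    c=viewer.calibration(n); p=cv2.undistortPoints(np.array([[uv]],float),np.array(c['mtx']),np.array(c['D'])).ravel()
    d=np.array([p[0],p[1],1.])
    if n=='wrist':
        s=pose; T=np.eye(4);T[:3,:3]=R.from_quat(s['tcp_rot']).as_matrix();T[:3,3]=s['eef_pos'];T=T@np.array(c['tool_from_camera'])
    else: T=np.linalg.inv(np.array(c['extrinsics']))
    o=T[:3,3];d=T[:3,:3]@d
    return o+d*(z-o[2])/d[2]
def proj(n,P):
    c=viewer.calibration(n);E=np.array(c['extrinsics'])
    return cv2.projectPoints(np.array(P,float).reshape(-1,1,3),cv2.Rodrigues(E[:3,:3])[0],E[:3,3],np.array(c['mtx']),np.array(c['D']))[0].reshape(-1,2)
E
python3 - <<'E'
from h import *
print(bot.get_state()); print(bot.tips_ahead)
a=cap('scene');b=cap('top')
cv2.imwrite('pics/a.png',a[:,:,::-1]);cv2.imwrite('pics/b.png',b[:,:,::-1])
hs={'unit':.11,'unit_drawer0_handle':.05,'stand':.006,'dish_grip':.141,'dish_well':.04,'ball_center':.055,'stamp':.07,'mug':.09,'coinroll':.06,'stapler':.04,'pencup':.1,'dish_lip':.056}
for n in hs:
  for cam in('top','scene'):
    for r in finder.masks_of(cam,n)[:3]:
      if r['confidence']>.2: print(n,cam,round(r['confidence'],2),np.round(r['location']),r['mask'].sum(),ray(cam,r['location'],hs[n]).round(3))
E
```

```text
{'time': 0.0, 'joint_positions': array([-1.30749970e+00,  5.28476079e-01,  1.43394025e+00, -1.82746751e-06,
        1.18135848e+00, -1.78517950e-01]), 'qd': array([ 6.26453979e-04,  3.17858081e-04,  8.31741532e-04, -1.63238481e-03,
        5.25797290e-05, -9.09156484e-05]), 'joint_efforts': array([-4.07634270e-04, -4.42353272e+01, -1.78023309e+01, -1.70141980e-04,
        8.55043007e-03, -6.02997886e-06]), 'eef_pos': array([ 0.26707288, -0.56430675,  0.2493154 ]), 'tcp_rot': array([ 9.75698394e-01,  2.19115161e-01, -4.70803561e-05, -1.09006103e-03]), 'force': array([-0.2819223 , -0.38250942,  0.04667035]), 'wrist_torque': array([-0.01032519, -0.01904957,  0.03700566]), 'grip_width': 0.08538788204573348}
0.019
unit top 0.85 [394. 194.] 7378 [ 0.601 -0.206  0.11 ]
unit top 0.6 [269. 149.] 80 [0.721 0.133 0.11 ]
unit top 0.56 [400. 227.] 2247 [ 0.513 -0.22   0.11 ]
unit scene 0.8 [238. 209.] 6822 [ 0.677 -0.16   0.11 ]
unit scene 0.7 [361. 252.] 111 [0.684 0.19  0.11 ]
unit_drawer0_handle top 0.62 [475. 191.] 923 [ 0.622 -0.442  0.05 ]
unit_drawer0_handle top 0.58 [399. 222.] 1933 [ 0.5
[... 1293 characters left out ...]
192.] 861 [ 0.669 -0.386  0.09 ]
coinroll top 0.43 [318. 142.] 104 [0.756 0.    0.06 ]
coinroll scene 0.75 [278. 274.] 187 [0.79  0.026 0.06 ]
stapler top 0.82 [454. 264.] 635 [ 0.417 -0.38   0.04 ]
stapler scene 0.64 [222. 164.] 214 [ 0.424 -0.407  0.04 ]
stapler scene 0.43 [329. 200.] 206 [ 0.449 -0.     0.04 ]
pencup top 0.82 [143. 199.] 865 [0.58  0.463 0.1  ]
pencup scene 0.95 [487. 280.] 1486 [0.632 0.47  0.1  ]
dish_lip top 0.91 [250. 181.] 2518 [0.642 0.189 0.056]
dish_lip top 0.85 [237. 278.] 2634 [0.375 0.213 0.056]
dish_lip top 0.79 [150. 280.] 2787 [0.37  0.447 0.056]
dish_lip scene 0.88 [489. 232.] 1930 [0.408 0.452 0.056]
dish_lip scene 0.75 [369. 255.] 2490 [0.63  0.192 0.056]
```

Run:
```python
import cv2
a=cv2.imread('pics/b.png')[110:330,100:500];cv2.imwrite('pics/b2.png',cv2.resize(a,(800,440),interpolation=cv2.INTER_CUBIC))
a=cv2.imread('pics/a.png')[130:330,140:540];cv2.imwrite('pics/a2.png',cv2.resize(a,(800,400),interpolation=cv2.INTER_CUBIC))
```

```text
(no output)
```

View pics/b2.png

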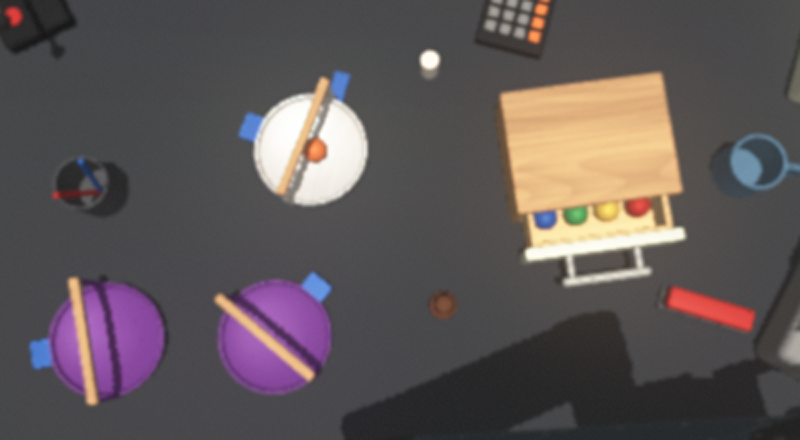

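View pics/a2.png

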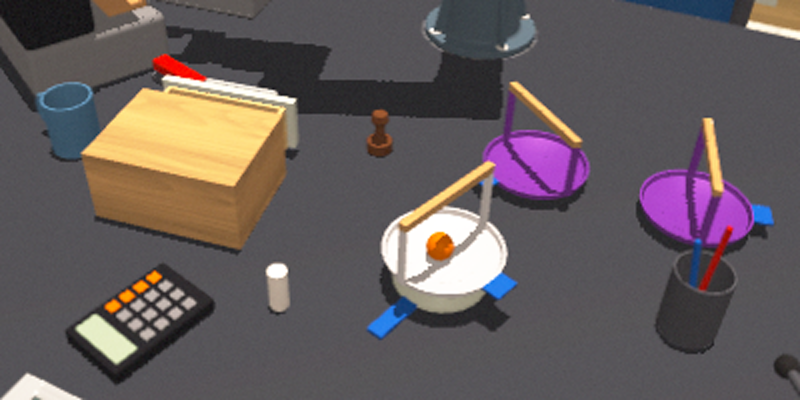

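The top view shows the true white dish at about (255,185), with its lip at (225,173). The stand pointer is at (270,151). The drawer handle is at (403,248) and opens towards the robot. The two purple-posted dishes are decoys. The scene view agrees.

Run:
```python
from h import *
def c(x,y,z): return ray('top',(100+x/2,110+y/2),z).round(3)
U=[c(*p,.11) for p in[(500,95),(662,73),(682,190),(518,213)]];print('unit top',U)
m=np.mean(U,0);d=(U[0]+U[1]-U[2]-U[3])/2;print('c',m,'xdir deg',np.degrees(np.arctan2(d[1],d[0])),np.linalg.norm(d))
for z in(.04,.055,.07): print('handle',z,c(565,283,z),c(650,271,z))
print('front',c(526,256,.1),c(684,236,.1))
a,b=c(323,80,.145),c(284,196,.145);print('bar',a,b,(a+b)/2,np.linalg.norm(a-b),np.degrees(np.arctan2(*(a-b)[1::-1])))
print('lip',c(250,127,.056),'pointer end',c(341,80,.006),'ball',c(316,150,.055),'rim c',c(311,149,.056))
print(proj('scene',[[.6,.2,0]]))
# scene bar ends
def s(x,y,z): return ray('scene',(140+x/2,130+y/2),z).round(3)
a,b=s(405,224,.145),s(491,170,.145);print('bar scene',a,b,(a+b)/2)
print('lip',s(500,285,.056),'ptr',s(385,325,.006),'ball',s(440,246,.055))
```

```text
unit top [array([ 0.7  , -0.087,  0.11 ]), array([ 0.733, -0.307,  0.11 ]), array([ 0.573, -0.33 ,  0.11 ]), array([ 0.539, -0.111,  0.11 ])]
c [ 0.63625 -0.20875  0.11   ] xdir deg 8.32991245788406 0.16221128197508328
handle 0.04 [ 0.451 -0.183  0.04 ] [ 0.469 -0.301  0.04 ]
handle 0.055 [ 0.45  -0.181  0.055] [ 0.468 -0.298  0.055]
handle 0.07 [ 0.449 -0.178  0.07 ] [ 0.467 -0.294  0.07 ]
front [ 0.483 -0.122  0.1  ] [ 0.512 -0.333  0.1  ]
bar [0.708 0.148 0.145] [0.554 0.194 0.145] [0.631 0.171 0.145] 0.16072336482291544 -16.630953706721435
lip [0.663 0.257 0.056] pointer end [0.745 0.137 0.006] ball [0.631 0.165 0.055] rim c [0.633 0.172 0.056]
[[373.82738404 263.79328793]]
bar scene [0.706 0.151 0.145] [0.57  0.207 0.145] [0.638 0.179 0.145]
lip [0.664 0.26  0.056] ptr [0.74  0.145 0.006] ball [0.633 0.17  0.055]
```

Emit:
apply_moves:
  increments:
    - [0,0,0.1,0,0,0,0]
    - [0,0,0.1,0,0,0,0]
    - [0,0,0.1,0,0,0,0]
    - [0,0,0,18,-30,0,0]
    - [0,0,0,18,-30,0,0]
    - [0,0,0,18,-30,0,0]
    - [0,0,0,18,-30,5,0]
    - [0,0,0,18,-30,5,0]

```text
time: 1.97
eef_pos: [0.3373, -0.4099, 0.2401]
tcp_rot: [0.998, 0.057, 0.001, 0.006]
force: [0.5, 0.4, 0.5]
grip_width: 0.0003
```

```bash
cat >> h.py <<'E'
def rel(p,ang=None):
    s=bot.get_state();M=R.from_quat(s['tcp_rot']).as_matrix()
    print('t',round(s['time'],2),'tcp',s['eef_pos'].round(4),'x-ang',np.degrees(np.arctan2(M[1,0],M[0,0])).round(2),'z',M[:,2].round(3),'F',s['force'].round(1),'w',round(s['grip_width'],4),'J',s['joint_positions'].round(2))
    if p is not None: print('tool shift mm',(M.T@(np.array(p)-s['eef_pos'])*1000).round(1))
    if ang is not None:
        X=np.array([np.cos(np.radians(ang)),np.sin(np.radians(ang)),0]);Z=np.array([0,0,-1.]);D=np.c_[X,np.cross(Z,X),Z]
        print('rotvec',R.from_matrix(M.T@D).as_rotvec().round(4))
E
python3 -c "
from h import *
rel([.405,-.248,.055],8.3)"
```

```text
t 1.97 tcp [ 0.3373 -0.4099  0.2401] x-ang 6.58 z [ 0.003 -0.012 -1.   ] F [0.5 0.4 0.5] w 0.0003 J [-1.09  0.41  1.69 -0.    1.03  0.37]
tool shift mm [  85.5 -155.4  183.3]
rotvec [ 0.0124 -0.001  -0.03  ]
```

Emit:
apply_moves:
  increments:
    - [0,0,-0.03,14,-30,5,0]
    - [0,0,0,14,-30,5,0]
    - [0,0,0,14,-30,5,0]
    - [0,0,0,14,-30,10,0]
    - [0,0,0,14,-25,20,0]
    - [0,0,0,12,-10,30,0]
    - [0,0,0,0,0,35,0]
    - [0,0,0,0,0,35,0]

```text
time: 2.63
eef_pos: [0.4064, -0.2369, 0.0971]
tcp_rot: [0.997, 0.077, 0.009, 0.014]
force: [0.4, -0.0, 0.3]
grip_width: 0.0001
```

```bash
python3 -c "
from h import *
rel([.405,-.248,.055],8.3)
cap('top','pics/c.png');cap('wrist','pics/d.png')
cv2.imwrite('pics/cd.png',np.vstack([cv2.resize(cv2.imread('pics/c.png')[130:290,330:530],(500,400)),]))
a=cv2.resize(cv2.imread('pics/c.png')[150:290,340:515],(375,300));b=cv2.resize(cv2.imread('pics/d.png'),(425,300));cv2.imwrite('pics/cd.png',np.hstack([a,b]))"
```

```text
t 2.63 tcp [ 0.4064 -0.2369  0.0971] x-ang 8.8 z [ 0.02  -0.027 -0.999] F [ 0.4 -0.   0.3] w 0.0001 J [-0.76  0.59  1.97 -0.01  0.56  0.66]
tool shift mm [-3.8  9.5 42.4]
rotvec [ 0.0301 -0.0158  0.0085]
```

View pics/cd.png

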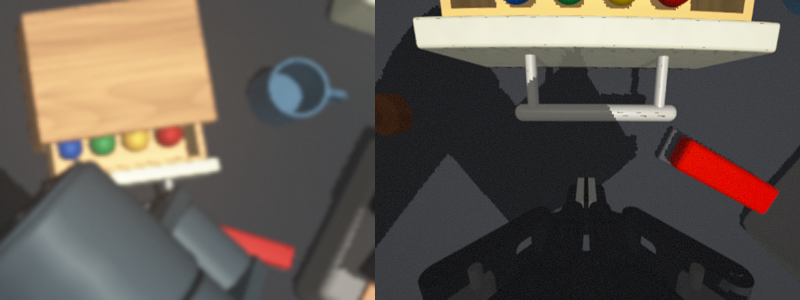

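The wrist view shows the closed fingers in front of the bar, in line with its middle at wrist pixel (331,149).

```bash
python3 -c "
from h import *
s=bot.get_state()
for z in(.03,.045,.06,.075): print(z,ray('wrist',(331,149),z,s).round(3), ray('top',(403.7,248.5),z).round(3))"
```

```text
0.03 [ 0.457 -0.237  0.03 ] [ 0.46  -0.244  0.03 ]
0.045 [ 0.458 -0.236  0.045] [ 0.46  -0.241  0.045]
0.06 [ 0.459 -0.234  0.06 ] [ 0.459 -0.238  0.06 ]
0.075 [ 0.461 -0.233  0.075] [ 0.458 -0.235  0.075]
```

Emit:
apply_moves:
  increments:
    - [0.03,-0.016,0,-4,3,15,0]
    - [0,0,0,0,0,15,0]
    - [0,0,0,0,0,10,0]
    - [0,0,0,0,0,0,0]
    - [0,0,0,8,0,0,0]
    - [0,0,0,8,0,0,0]
    - [0,0,0,8,0,0,0]
    - [0,0,0,8,0,0,0]

```text
time: 3.4
eef_pos: [0.4364, -0.2384, 0.0603]
tcp_rot: [0.997, 0.074, -0.002, -0.002]
force: [0.0, -0.2, 0.0]
grip_width: 0.0003
```

```bash
python3 -c "
from h import *
rel([.46,-.239,.055],8.3)"
```

```text
t 3.4 tcp [ 0.4364 -0.2384  0.0603] x-ang 8.5 z [-0.003  0.003 -1.   ] F [ 0.  -0.2  0. ] w 0.0003 J [-0.73  0.68  1.89 -0.    0.57  0.7 ]
tool shift mm [23.3  4.1  5.2]
rotvec [-0.0034  0.0029  0.0034]
```

Emit:
apply_moves:
  increments:
    - [0,0,0,7,0,4,0]
    - [0,0,0,8,0,0,0]
    - [0,0,0,8,0,0,0]
    - [0,0,0,8,0,0,0]
    - [0,0,0,8,0,0,0]
    - [0,0,0,6,0,0,0]
    - [0,0,0,5,0,0,0]
    - [0,0,0,4,0,0,0]

```text
time: 4.07
eef_pos: [0.4906, -0.2302, 0.0578]
tcp_rot: [0.997, 0.08, -0.009, -0.001]
force: [-22.3, -15.5, 12.9]
grip_width: 0.0001
```

```bash
python3 -c "
from h import *
rel(None,8.3)
b=cv2.resize(cap('scene')[140:260,160:320,::-1],(800,600),interpolation=cv2.INTER_CUBIC);cv2.imwrite('pics/e.png',b)"
```

```text
t 4.07 tcp [ 0.4906 -0.2302  0.0578] x-ang 9.16 z [-0.018 -0.    -1.   ] F [-22.3 -15.5  12.9] w 0.0001 J [-0.64  0.72  1.77 -0.02  0.67  0.79]
rotvec [-0.0027  0.0177  0.015 ]
```

View pics/e.png

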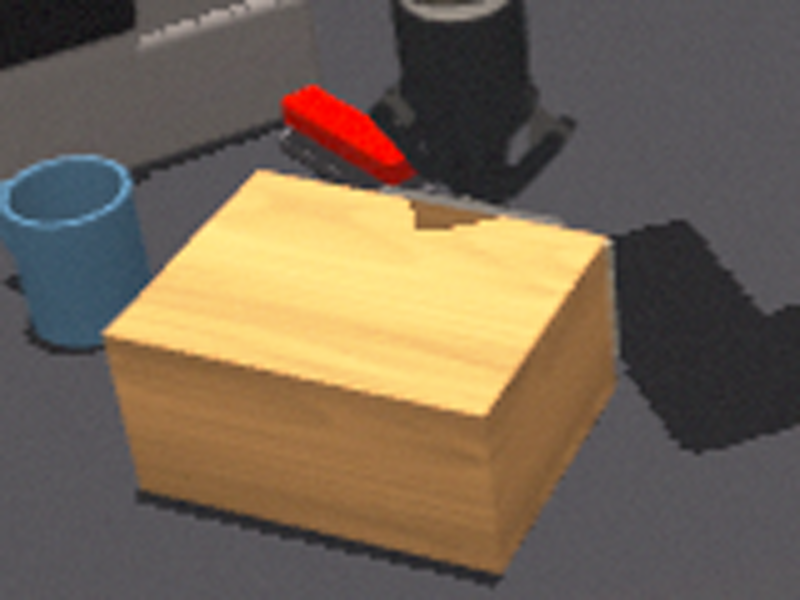

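The drawer front sits flush against the unit, and the 22 N push means it has reached its stop. I'll hold, back off, and then check.

Emit:
apply_moves:
  increments:
    - [0,0.015,0,3,0,0,0]
    - [0,0,0,1,0,0,0]
    - [0,0,0,0,0,0,0]
    - [0,0,0,0,0,0,0]
    - [0,0,0,-15,0,0,0]
    - [0,0,0,-20,0,0,0]
    - [0,0,0,-15,0,-15,1]
    - [0,0,0,0,0,-30,1]

```text
time: 4.78
eef_pos: [0.4408, -0.2362, 0.0994]
tcp_rot: [0.997, 0.081, -0.008, -0.006]
force: [0.0, 0.2, 0.4]
grip_width: 0.0233
```

```bash
python3 -c "
from h import *
rel([.5,-.05,.28],-17)
cap('wrist','pics/f.png')"
```

```text
t 4.78 tcp [ 0.4408 -0.2362  0.0994] x-ang 9.29 z [-0.016  0.01  -1.   ] F [0.  0.2 0.4] w 0.0233 J [-0.71  0.61  1.86 -0.    0.69  0.7 ]
tool shift mm [  85.8 -176.5 -179.7]
rotvec [-0.009   0.0171  0.4587]
```

View pics/f.png

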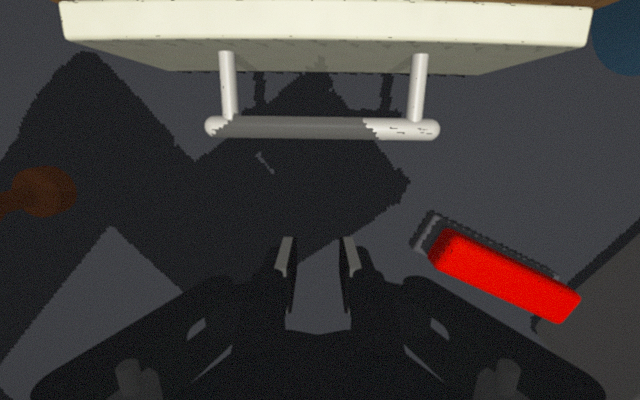

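The drawer front is tight against the unit, so it is shut. Now I'll lift and turn the wrist to tool-x ≈163°, which leaves the last joint room for the quarter turn.

Emit:
apply_moves:
  increments:
    - [0,0.016,-0.12,0,0,-20,1]
    - [0,0,-0.12,0,0,-25,1]
    - [0,0,-0.12,0,0,-25,1]
    - [0,0,-0.12,0,0,-25,1]
    - [0,0,-0.12,0,0,-25,1]
    - [0,0,-0.12,0,0,-25,1]
    - [0,0,-0.12,0,0,-20,1]
    - [0,0,-0.12,0,0,-10,1]

```text
time: 5.5
eef_pos: [0.4484, -0.2376, 0.2893]
tcp_rot: [0.836, 0.548, 0.009, 0.003]
force: [-0.3, -0.2, -0.4]
grip_width: 0.0852
```

Emit:
apply_moves:
  increments:
    - [0,0,-0.12,0,0,0,1]
    - [0,0,-0.12,0,0,0,1]
    - [0,0,-0.12,0,0,0,1]
    - [0,0,-0.12,0,0,0,1]
    - [0,0,-0.12,0,0,0,1]
    - [0,0,-0.12,0,0,0,1]
    - [0,0,-0.12,0,0,0,1]
    - [0,0,-0.12,0,0,0,1]

```text
time: 6.17
eef_pos: [0.4568, -0.2362, 0.2963]
tcp_rot: [0.471, 0.882, 0.007, 0.018]
force: [0.3, 0.0, 0.6]
grip_width: 0.0859
```

```bash
python3 -c "
from h import *
rel([.56,.12,.28],163)"
```

```text
t 6.17 tcp [ 0.4568 -0.2362  0.2963] x-ang 123.74 z [ 0.038 -0.005 -0.999] F [0.3 0.  0.6] w 0.0859 J [-0.71  0.31  1.67  0.02  1.13 -1.31]
tool shift mm [239.2 283.2  18.5]
rotvec [ 0.0193  0.0341 -0.6847]
```

Emit:
apply_moves:
  increments:
    - [0.02,0.034,-0.1,0,0,0,1]
    - [0,0,-0.12,0,0,0,1]
    - [0,0,-0.12,0,0,0,1]
    - [0,0,-0.12,0,0,0,1]
    - [0,0,-0.12,0,0,0,1]
    - [0,0,-0.08,0,0,0,1]
    - [0,0,0,0,0,0,1]
    - [0,0,0,0,0,0,1]

```text
time: 6.83
eef_pos: [0.4627, -0.2329, 0.2968]
tcp_rot: [0.143, 0.99, 0.006, 0.004]
force: [0.8, -0.2, 0.2]
grip_width: 0.0852
```

```bash
python3 -c "
from h import *
rel([.60,.16,.28],163)"
```

```text
t 6.83 tcp [ 0.4627 -0.2329  0.2968] x-ang 163.54 z [ 0.009  0.011 -1.   ] F [ 0.8 -0.2  0.2] w 0.0852 J [-0.69  0.33  1.64  0.02  1.17 -1.98]
tool shift mm [-20.3 415.5  22.2]
rotvec [0.0129 0.0053 0.0095]
```

Emit:
apply_moves:
  increments:
    - [0,0,0.01,-2,35,0,1]
    - [0,0,0,-2,35,0,1]
    - [0,0,0,-2,35,0,1]
    - [0,0,0,-2,35,0,1]
    - [0,0,0,-2,35,0,1]
    - [0,0,0,-2,35,0,1]
    - [0,0,0,-2,35,0,1]
    - [0,0,0,-2,35,0,1]

```text
time: 7.5
eef_pos: [0.5686, 0.0333, 0.3006]
tcp_rot: [0.164, 0.986, 0.005, 0.007]
force: [0.8, -0.7, 0.0]
grip_width: 0.0852
```

```bash
python3 -c "
from h import *
rel([.60,.16,.28],163)"
```

```text
t 7.5 tcp [0.5686 0.0333 0.3006] x-ang 161.14 z [ 0.015  0.007 -1.   ] F [ 0.8 -0.7  0. ] w 0.0852 J [-0.14  0.39  1.52  0.01  1.21 -1.39]
tool shift mm [ 11.5 129.8  22. ]
rotvec [ 0.0112  0.012  -0.0323]
```

Emit:
apply_moves:
  increments:
    - [0.01,0.01,-0.03,-2,33,0,1]
    - [0,0,0,-3,33,0,1]
    - [0,0,0,-3,33,0,1]
    - [0,0,0,-3,33,0,1]
    - [0,0,0,-3,15,0,1]
    - [0,0,0,0,0,0,1]
    - [0,0,0,0,0,0,1]
    - [0,0,0,0,0,0,1]

```text
time: 8.17
eef_pos: [0.63, 0.1881, 0.3002]
tcp_rot: [0.15, 0.989, 0.003, 0.002]
force: [-0.0, -0.2, 0.6]
grip_width: 0.0851
```

```bash
python3 -c "
from h import *
rel([.634,.174,.28],163)
cap('wrist','pics/g.png')
for n in('dish_grip','ball_center'):
  for r in finder.masks_of('wrist',n)[:2]: print(n,r['confidence'],r['location'],r['mask'].sum())"
```

```text
t 8.17 tcp [0.63   0.1881 0.3002] x-ang 162.77 z [ 0.006  0.005 -1.   ] F [-0.  -0.2  0.6] w 0.0851 J [ 0.12  0.52  1.29  0.    1.32 -1.15]
tool shift mm [ -8.  -12.4  20.2]
rotvec [ 0.0061  0.004  -0.0041]
dish_grip 0.82 [309.8, 187.0] 11157
dish_grip 0.64 [270.6, 17.2] 3497
ball_center 0.72 [295.6, 180.8] 241
```

View pics/g.png

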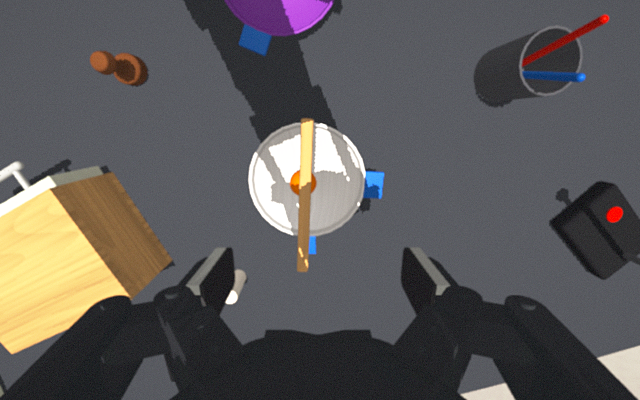

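The wrist view shows the bar from (307,120) to (303,270), with the lip at (374,184). The pointer shows under the far end of the bar, and the ball is at (302,182).

```bash
python3 -c "
from h import *
s=bot.get_state()
a=ray('wrist',(307.5,121),.148,s);b=ray('wrist',(303.5,269),.148,s)
print(a,b,(a+b)/2,np.linalg.norm(a-b),np.degrees(np.arctan2(*(a-b)[1::-1])))
print('rim',ray('wrist',(307,179),.056,s),'ball',ray('wrist',(302,182),.048,s),'lip',ray('wrist',(374,184),.056,s),'ptr',ray('wrist',(313,248),.006,s))
m=(a+b)/2;rel([m[0],m[1],.141],163)"
```

```text
[0.56130294 0.19951485 0.148     ] [0.70773225 0.14803741 0.148     ] [0.6345176  0.17377613 0.148     ] 0.15521427211766556 160.63080086455506
rim [0.63070802 0.17384517 0.056     ] ball [0.63409256 0.16539173 0.048     ] lip [0.66359088 0.25697678 0.056     ] ptr [0.75050374 0.14397387 0.006     ]
t 8.32 tcp [0.6299 0.1869 0.3005] x-ang 162.69 z [ 0.006  0.004 -1.   ] F [0.1 0.6 0.7] w 0.0856 J [ 0.12  0.52  1.29  0.    1.32 -1.15]
tool shift mm [ -7.7 -12.1 159.5]
rotvec [ 0.0059  0.0041 -0.0053]
```

Emit:
apply_moves:
  increments:
    - [0.006,0.004,0.02,-7,-12,0,1]
    - [0,0,0,0,-2,20,1]
    - [0,0,0,0,0,30,1]
    - [0,0,0,0,0,30,1]
    - [0,0,0,0,0,20,1]
    - [0,0,0,0,0,0,1]
    - [0,0,0,0,0,0,1]
    - [0,0,0,0,0,0,1]

```text
time: 8.98
eef_pos: [0.6367, 0.1559, 0.2028]
tcp_rot: [0.171, 0.985, -0.002, 0.004]
force: [-0.1, 0.0, -1.0]
grip_width: 0.0858
```

```bash
python3 -c "
from h import *
rel([.634,.1735,.142],161.5)
cap('wrist','pics/i.png')"
```

```text
t 8.98 tcp [0.6367 0.1559 0.2028] x-ang 160.36 z [ 0.008 -0.005 -1.   ] F [-0.1  0.  -1. ] w 0.0858 J [ 0.07  0.62  1.4  -0.01  1.11 -1.15]
tool shift mm [ 9.  15.8 60.7]
rotvec [-0.0021  0.0092 -0.0198]
```

View pics/i.png

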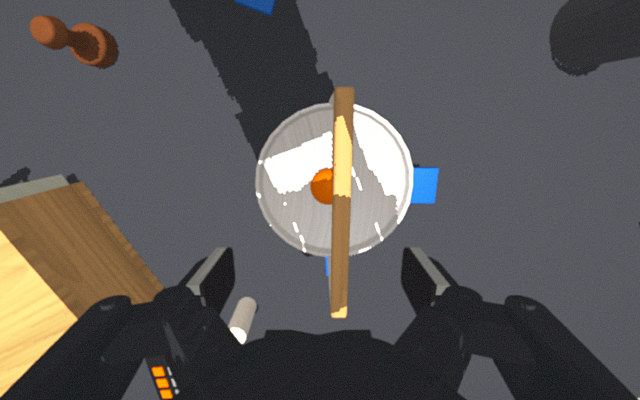

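```bash
python3 -c "
from h import *
s=bot.get_state()
a=ray('wrist',(344,89),.148,s);b=ray('wrist',(339.5,316),.148,s)
print(a,b,(a+b)/2,np.linalg.norm(a-b),np.degrees(np.arctan2(*(a-b)[1::-1])))
print('ball',ray('wrist',(325,187),.055,s))
m=(a+b)/2;rel([m[0],m[1],.142],161.5)"
```

```text
[0.56042226 0.20000213 0.148     ] [0.71012954 0.14784514 0.148     ] [0.6352759  0.17392364 0.148     ] 0.1585327072631788 160.7920145210457
ball [0.63439197 0.1648402  0.055     ]
t 9.03 tcp [0.6372 0.1559 0.2035] x-ang 160.37 z [ 0.01  -0.005 -1.   ] F [-0.1 -0.2  0.2] w 0.0854 J [ 0.07  0.62  1.4  -0.01  1.11 -1.15]
tool shift mm [ 8.6 16.4 61.4]
rotvec [-0.0016  0.0109 -0.0197]
```

Emit:
apply_moves:
  increments:
    - [0,0.01,-0.01,8,12,0,1]
    - [0,0,0,0,4,0,1]
    - [0,0,0,0,0,0,1]
    - [0,0,0,0,0,12,1]
    - [0,0,0,0,0,12,1]
    - [0,0,0,0,0,8,1]
    - [0,0,0,0,0,0,1]
    - [0,0,0,0,0,0,1]

```text
time: 9.7
eef_pos: [0.638, 0.1769, 0.1744]
tcp_rot: [0.164, 0.986, 0.001, 0.005]
force: [0.7, 0.1, 0.5]
grip_width: 0.0858
```

```bash
python3 -c "
from h import *
rel([.635,.174,.142],161)"
```

```text
t 9.7 tcp [0.638  0.1769 0.1744] x-ang 161.08 z [ 0.011 -0.    -1.   ] F [0.7 0.1 0.5] w 0.0858 J [ 0.1   0.66  1.41 -0.    1.06 -1.14]
tool shift mm [ 2.3 -3.8 32.4]
rotvec [0.0033 0.0101 0.0014]
```

Emit:
apply_moves:
  increments:
    - [0.003,0.01,0,2,-4,0,1]
    - [0,0,0,0,0,8,1]
    - [0,0,0,0,0,8,1]
    - [0,0,0,0,0,8,1]
    - [0,0,0,0,0,5,1]
    - [0,0,0,0,0,0,1]
    - [0,0,0,0,0,0,1]
    - [0,0,0,0,0,0,1]

```text
time: 10.37
eef_pos: [0.6338, 0.1725, 0.1406]
tcp_rot: [0.165, 0.986, -0.0, -0.002]
force: [1.0, -0.4, -0.4]
grip_width: 0.0856
```

```bash
python3 -c "
from h import *
rel([.635,.174,.142],161)
cap('wrist','pics/j.png')"
```

```text
t 10.37 tcp [0.6338 0.1725 0.1406] x-ang 161.02 z [-0.004 -0.    -1.   ] F [ 1.  -0.4 -0.4] w 0.0856 J [ 0.1   0.7   1.44  0.    1.01 -1.14]
tool shift mm [-0.6  1.8 -1.4]
rotvec [-0.0015 -0.0037  0.0004]
```

View pics/j.png

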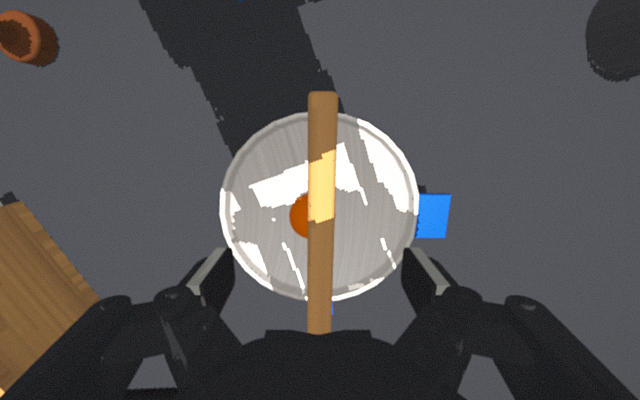

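The bar runs centrally between the jaws (column 321) and is aligned. I'll close slowly.

Emit:
apply_moves:
  increments:
    - [0,0,0,0,1,0,0.7]
    - [0,0,0,0,0,0,0.5]
    - [0,0,0,0,0,0,0.35]
    - [0,0,0,0,0,0,0.25]
    - [0,0,0,0,0,0,0.2]
    - [0,0,0,0,0,0,0.17]
    - [0,0,0,0,0,0,0.14]
    - [0,0,0,0,0,0,0.12]

```text
time: 11.08
eef_pos: [0.6354, 0.1735, 0.1428]
tcp_rot: [0.165, 0.986, -0.0, 0.0]
force: [-0.1, -0.5, -0.8]
grip_width: 0.0112
```

Emit:
apply_moves:
  increments:
    - [0,0,0,0,0,0,0.1]
    - [0,0,0,0,0,0,0.06]
    - [0,0,0,0,0,0,0]
    - [0,0,0,0,0,0,0]
    - [0,0,0,0,0,0,0]
    - [0,0,0,0,0,0,0]
    - [0,0,0,0,0,0,0]
    - [0,0,0,0,0,0,0]

```text
time: 11.75
eef_pos: [0.6355, 0.1734, 0.1428]
tcp_rot: [0.165, 0.986, -0.0, 0.0]
force: [0.7, -0.6, 0.2]
grip_width: 0.0105
```

```bash
cat >> h.py <<'E'
def ball(zs=.055):
    s=bot.get_state();im=cap('wrist').astype(int)
    r,g,b=im[...,0],im[...,1],im[...,2]
    m=(r>110)&(g<.55*r)&(g>.15*r)&(b<.25*r);m[:60]=0;m[:,:150]=0;m[:,480:]=0
    n,l,st,c=cv2.connectedComponentsWithStats(m.astype(np.uint8))
    if n>1:
        i=1+st[1:,4].argmax();p=ray('wrist',c[i],zs,s);print('ball px',c[i].round(1),st[i,4],p.round(3))
        M=R.from_quat(s['tcp_rot']).as_matrix();print('ball in tool mm',(M.T@(p-s['eef_pos'])*1000).round(1))
E
python3 -c "
from h import *
rel([.635,.174,.142],161);ball()"
```

```text
t 11.75 tcp [0.6355 0.1734 0.1428] x-ang 161.03 z [ 0. -0. -1.] F [ 0.7 -0.6  0.2] w 0.0105 J [ 0.1   0.7   1.43 -0.    1.01 -1.14]
tool shift mm [0.7 0.4 0.8]
rotvec [-0.0003  0.0002  0.0006]
ball px [297.5 213.8] 465 [0.631 0.159 0.055]
ball in tool mm [ -0.6 -15.4  87.8]
```

Gripped: opening 10.5 mm on the 12 mm bar, and the ball is about 10 mm off-centre. I'll lift gently.

Emit:
apply_moves:
  increments:
    - [0,0,0,0,0,-1,0]
    - [0,0,0,0,0,-2,0]
    - [0,0,0,0,0,-3,0]
    - [0,0,0,0,0,-4,0]
    - [0,0,0,0,0,-4,0]
    - [0,0,0,0,0,-4,0]
    - [0,0,0,0,0,-4,0]
    - [0,0,0,0,0,-4,0]

```text
time: 12.47
eef_pos: [0.6321, 0.1736, 0.1667]
tcp_rot: [0.165, 0.986, -0.001, -0.005]
force: [0.4, 0.4, -3.3]
grip_width: 0.0107
```

```bash
python3 -c "
from h import *
rel([.635,.174,.222],161);ball(bot.get_state()['eef_pos'][2]-.088)"
```

```text
t 12.47 tcp [0.6321 0.1736 0.1667] x-ang 161.04 z [-0.01  -0.001 -1.   ] F [ 0.4  0.4 -3.3] w 0.0107 J [ 0.1   0.67  1.42  0.    1.07 -1.14]
tool shift mm [ -2.1   1.1 -55.3]
rotvec [-0.0038 -0.009   0.0007]
ball px [297.4 214.1] 472 [0.627 0.159 0.079]
ball in tool mm [ -0.9 -15.6  88.1]
```

Lifted (−3.3 N), and the ball hasn't moved. Carrying on up with a small tilt correction.

Emit:
apply_moves:
  increments:
    - [0,-0.002,0,0,0,-5,0]
    - [0,-0.002,0,0,0,-5,0]
    - [0,-0.002,0,0,0,-5,0]
    - [0,-0.002,0,0,0,-5,0]
    - [0,-0.002,0,0,0,-5,0]
    - [0,-0.001,0,0,0,-5,0]
    - [0,0,0,0,0,-5,0]
    - [0,0,0,0,0,-5,0]

```text
time: 13.18
eef_pos: [0.6322, 0.1738, 0.212]
tcp_rot: [0.165, 0.986, -0.002, 0.002]
force: [-0.3, -0.5, -2.7]
grip_width: 0.0106
```

```bash
python3 -c "
from h import *
rel([.635,.174,.222],161);ball(bot.get_state()['eef_pos'][2]-.088)"
```

```text
t 13.18 tcp [0.6322 0.1738 0.212 ] x-ang 161.04 z [ 0.003 -0.004 -1.   ] F [-0.3 -0.5 -2.7] w 0.0106 J [ 0.1   0.61  1.39 -0.01  1.14 -1.14]
tool shift mm [ -2.6   1.1 -10. ]
rotvec [-0.0032  0.0044  0.0006]
ball px [297.6 214.7] 459 [0.629 0.158 0.124]
ball in tool mm [ -1.4 -15.4  88.1]
```

Emit:
apply_moves:
  increments:
    - [-0.001,0.001,0,0,0,-4,0]
    - [-0.001,0.001,0,0,0,-3,0]
    - [0,0,0,0,0,-1,0]
    - [0,0,0,0,0,0,0]
    - [0,0,0.01,0,0,0,0]
    - [0,0,0.02,0,0,0,0]
    - [0,0,0.03,0,0,0,0]
    - [0,0,0.04,0,0,0,0]

```text
time: 13.9
eef_pos: [0.6325, 0.1738, 0.2219]
tcp_rot: [0.217, 0.976, -0.0, 0.002]
force: [0.0, 0.1, -3.8]
grip_width: 0.0107
```

Emit:
apply_moves:
  increments:
    - [0,0,0.04,0,0,0,0]
    - [0,0,0.04,0,0,0,0]
    - [0,0,0.04,0,0,0,0]
    - [0,0,0.04,0,0,0,0]
    - [0,0,0.04,0,0,0,0]
    - [0,0,0.04,0,0,0,0]
    - [0,0,0.04,0,0,0,0]
    - [0,0,0.04,0,0,0,0]

```text
time: 14.57
eef_pos: [0.6309, 0.1735, 0.2184]
tcp_rot: [0.381, 0.924, -0.002, -0.001]
force: [0.2, -0.0, -4.0]
grip_width: 0.0113
```

```bash
python3 -c "
from h import *
rel([.632,.174,.222],71);ball(bot.get_state()['eef_pos'][2]-.088)"
```

```text
t 14.57 tcp [0.6309 0.1735 0.2184] x-ang 135.15 z [-0.004 -0.002 -1.   ] F [ 0.2 -0.  -4. ] w 0.0113 J [ 0.1   0.6   1.38 -0.    1.16 -0.69]
tool shift mm [-0.5  1.1 -3.6]
rotvec [-0.0042  0.0014  1.1196]
ball px [297.5 213.6] 463 [0.62  0.162 0.13 ]
ball in tool mm [ -0.4 -15.2  88.1]
```

The ball is steady in the tool frame. Continuing the turn.

Emit:
apply_moves:
  increments:
    - [0,0,0.05,0,0,0,0]
    - [0,0,0.05,0,0,-1,0]
    - [0,0,0.05,0,0,0,0]
    - [0,0,0.05,0,0,-1,0]
    - [0,0,0.05,0,0,0,0]
    - [0,0,0.05,0,0,0,0]
    - [0,0,0.05,0,0,-1,0]
    - [0,0,0.05,0,0,0,0]

```text
time: 15.28
eef_pos: [0.6296, 0.1734, 0.2186]
tcp_rot: [0.566, 0.825, -0.004, -0.003]
force: [0.5, -0.1, -3.8]
grip_width: 0.0111
```

```bash
python3 -c "
from h import *
rel([.632,.174,.222],71);ball(bot.get_state()['eef_pos'][2]-.088)"
```

```text
t 15.28 tcp [0.6296 0.1734 0.2186] x-ang 111.12 z [-0.009 -0.003 -1.   ] F [ 0.5 -0.1 -3.8] w 0.0111 J [ 0.1   0.6   1.38 -0.    1.17 -0.27]
tool shift mm [-0.3  2.4 -3.5]
rotvec [-0.0091  0.0026  0.7002]
ball px [297.7 213.5] 449 [0.615 0.168 0.131]
ball in tool mm [ -0.1 -14.9  88.1]
```

Emit:
apply_moves:
  increments:
    - [-0.003,0,0.05,0,0,0,0]
    - [-0.003,0,0.05,0,0,-1,0]
    - [-0.002,0,0.05,0,0,0,0]
    - [-0.001,0,0.05,0,0,-1,0]
    - [-0.001,0,0.05,0,0,0,0]
    - [0,0,0.05,0,0,0,0]
    - [0,0,0.05,0,0,-1,0]
    - [0,0,0.05,0,0,0,0]

```text
time: 16.0
eef_pos: [0.6284, 0.1732, 0.2192]
tcp_rot: [0.722, 0.692, -0.001, -0.001]
force: [0.4, -0.2, -3.6]
grip_width: 0.0109
```

```bash
python3 -c "
from h import *
rel([.632,.174,.222],71);ball(bot.get_state()['eef_pos'][2]-.088)"
```

```text
t 16.0 tcp [0.6284 0.1732 0.2192] x-ang 87.6 z [-0.003 -0.    -1.   ] F [ 0.4 -0.2 -3.6] w 0.0109 J [ 0.1   0.6   1.39 -0.    1.16  0.14]
tool shift mm [ 1.   3.5 -2.8]
rotvec [-0.0032  0.0011  0.2898]
ball px [297.8 213.4] 448 [0.613 0.174 0.131]
ball in tool mm [  0.2 -14.8  88.1]
```

Emit:
apply_moves:
  increments:
    - [-0.001,0,0.05,0,0.5,0,0]
    - [-0.001,0,0.05,0,0.5,0,0]
    - [0,0,0.05,0,0,0,0]
    - [0,0,0.045,0,0,0,0]
    - [0,0,0.04,0,0,0,0]
    - [0,0,0.03,0,0,0,0]
    - [0,0,0.02,0,0,0,0]
    - [0,0,0.01,0,0,0,0]

```text
time: 16.72
eef_pos: [0.6285, 0.173, 0.2172]
tcp_rot: [0.816, 0.578, -0.002, -0.001]
force: [-0.8, 0.4, -3.7]
grip_width: 0.0111
```

Emit:
apply_moves:
  increments:
    - [0,0,0,0,0,0,0]
    - [0,0,0,0,0,0,0]
    - [0,0,0,0,0,0,0]
    - [0,0,0,0,0,0,0]
    - [0,0,0,0,0,0,0]
    - [0,0,0,0,0,0,0]
    - [0,0,0,0,0,0,0]
    - [0,0,0,0,0,0,0]

```text
time: 17.38
eef_pos: [0.6284, 0.173, 0.217]
tcp_rot: [0.815, 0.58, -0.003, -0.001]
force: [-0.4, -0.5, -3.2]
grip_width: 0.011
```

```bash
python3 -c "
from h import *
rel([.632,.174,.222],71);ball(bot.get_state()['eef_pos'][2]-.088)
w=cap('wrist')[:,:,::-1];t=cap('scene')[130:330,140:480,::-1]
cv2.imwrite('pics/k.png',np.vstack([cv2.resize(w,(480,300)),cv2.resize(t,(480,282))]))"
```

```text
t 17.38 tcp [0.6284 0.173  0.217 ] x-ang 70.91 z [-0.006 -0.001 -1.   ] F [-0.4 -0.5 -3.2] w 0.011 J [ 0.1   0.6   1.39 -0.    1.16  0.43]
tool shift mm [ 2.1  3.1 -5.1]
rotvec [-0.0049  0.0029 -0.0017]
ball px [297.8 213.4] 443 [0.614 0.178 0.129]
ball in tool mm [  0.4 -14.8  88.1]
```

View pics/k.png

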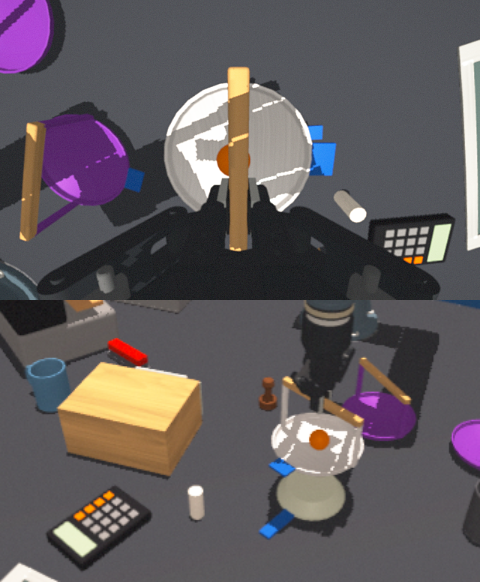

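The scene view shows the lip above the pointer, both heading the same way, with the dish level and the drawer shut. One numeric check of the angle.

```bash
python3 -c "
from h import *
rel(None)
im=cap('scene').astype(int);r,g,b=im[...,0],im[...,1],im[...,2]
m=((b>120)&(r<.35*b)).astype(np.uint8);m[:,:300]=0;m[:,380:]=0;m[:210]=0
n,l,st,c=cv2.connectedComponentsWithStats(m)
for i in range(1,n):
  if st[i,4]<25: continue
  ys,xs=np.where(l==i)
  for z in(.006,.13):
    P=np.array([ray('scene',(x,y),z)[:2] for x,y in zip(xs,ys)]);mu=P.mean(0)
    print(st[i],z,mu.round(3),'ang from (.633,.173)',np.degrees(np.arctan2(*(mu-[.633,.173])[::-1])).round(1),'from grip',np.degrees(np.arctan2(*(mu-[.628,.173])[::-1])).round(1),np.hypot(*(mu-[.628,.173])).round(3))
for nm in('stamp','mug','coinroll','stapler','pencup'):
  for q in finder.masks_of('scene',nm)[:1]: print(nm,np.round(q['location']))
"
```

```text
t 17.53 tcp [0.6284 0.1729 0.217 ] x-ang 70.9 z [-0.006 -0.001 -1.   ] F [-1.2  0.8 -3.1] w 0.0107 J [ 0.1   0.6   1.39 -0.    1.16  0.43]
[331 242  18  13 121] 0.006 [0.592 0.098] ang from (.633,.173) -118.4 from grip -115.4 0.084
[331 242  18  13 121] 0.13 [0.713 0.147] ang from (.633,.173) -17.9 from grip -16.9 0.089
[335 279  13  10  41] 0.006 [0.705 0.152] ang from (.633,.173) -16.4 from grip -15.3 0.08
[335 279  13  10  41] 0.13 [0.809 0.193] ang from (.633,.173) 6.4 from grip 6.2 0.182
[324 286  15  13 101] 0.006 [0.743 0.141] ang from (.633,.173) -16.2 from grip -15.6 0.119
[324 286  15  13 101] 0.13 [0.84  0.184] ang from (.633,.173) 3.0 from grip 2.9 0.212
stamp [328. 198.]
mug [174. 190.]
coinroll [280. 273.]
stapler [230. 167.]
pencup [487. 280.]
```

```bash
python3 -c "
from h import *
print(bot.finish_job());rel(None)"
```

```text
the job is handed in; nothing more can be done
None
the job is handed in; nothing more can be done
```

The job is handed in at about 17.6 s of the 58 s allowed; it reported no verdict. I pushed the drawer shut by its bar. Then I gripped the dish by its bridge handle, lifted it about 8 cm (it settled at about 7.4 cm), turned it a quarter turn clockwise and left it held still above the stand.

Last checks:
- **Drawer:** the push met its end stop at about 22 N, and afterwards the white front sat flush against the unit in the wrist picture. I did not measure the remaining gap.
- **Direction:** the lip points about −17.4° and the pointer about −16.2°, so they agree within about 2° (the limit is about 10°).
- **Level and position:** the tool was within 0.01 rad of vertical and the grip point within about 6 mm of the stand's centre. The dish floor is at a height of about 0.11 m.
- **Grip:** the fingers are stopped at about 11 mm on the 12 mm bar, with about 3 N of weight on the wrist.
- **Ball:** it stayed put in the dish throughout, never touched. It sits about 10 to 15 mm off centre. The bar partly hides it, so the 15 mm reading is probably too high.
- **Bystanders:** the stamp, mug, coin roll and pen cup were found within 2 pixels of where they started. The stapler's location differs by about 8 pixels. The open drawer front partly hid it at the start, and nothing came into contact with it, so I take that as a viewing effect, but I did not confirm it.

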